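# Seat the keyed detector can in its notched housing

## Task

Set the detector can with the two opposite lugs upright into the notched steel housing, turned so that both lugs drop into the two notches and its flange lies flat on the housing's floor. Lower it in rather than dropping it, let go of it, and leave the other two cans where they stand.

Things in the scene. Friction and masses are not known exactly. Their poses are not given: they have to be found in the camera images.
- can_two_mid (a point): Aluminium can, 44 mm across, black top, upright on a flat flange 8 mm thick, 84 mm tall in all, about 0.35 kg; its flange is an 80 mm disc from which two lugs, 22 mm wide and 8 mm thick, stick out on opposite sides along its x axis to 68 mm from the centre. The can to seat, either way round. Point: on the can's axis, half-way up (42 mm above its underside); z up.
- housing: Round steel housing fixed to the bench, 124 mm across (140 mm foot): a flat black floor 30 mm above the bench inside a rim of 100 mm inner diameter, 12 mm thick, top 46 mm above the bench. Two opposite notches, 42 mm wide, cut the rim down to the floor, in line with the x axis. Origin on its axis at bench height; z up. The unnotched housing at the back is not meant.
- can_three_mid (a point): Aluminium can, 44 mm across, black top, upright on a flat flange 8 mm thick, 84 mm tall in all, about 0.35 kg; its 80 mm flange has three such lugs, 120 degrees apart, and does not fit. Leave it where it stands. Point: on the can's axis, half-way up (42 mm above its underside); z up.
- can_plain_mid (a point): Aluminium can, 44 mm across, black top, upright on a flat flange 8 mm thick, 84 mm tall in all, about 0.35 kg; its flange is a plain round disc of 100 mm without lugs. Leave it where it stands. Point: on the can's axis, half-way up (42 mm above its underside); z up.
There are look-alikes about, which are no part of the job. Leave any orange look-alike of the part that bears can_two_mid alone.

How it is judged:
By the outcome, as a careful person would: the job done as asked, in the order asked, and still so for the second after the job is handed in, with the robot touching nothing.
It also fails if it takes over 38 s, if anything falls off the work surface, if the arm or the gripper's body presses on something with over 40 N, if the wrist force passes 120 N, or if a joint passes its speed limit or range.

## Robot

A 6-joint arm with a two-finger parallel gripper is mounted at the origin on the work surface. World frame = base frame: x ahead of the robot, y to its left, z up, the work surface at z = 0. Lengths are in m, angles in rad, forces in N, time in s.
With the tool pointing down it reaches from about 0.4 to 0.825 m from the base axis. Payload 7 kg.
Tool frame: the origin (TCP) lies at the very end of the fingers, on their centre line; the grasp point (between the pads) lies 19 mm behind it (grip_depth is the distance from the TCP to the grasp point, in m); z points along the fingers, y is the direction in which the jaws open and shut (so a half turn about z gives the same grasp; the last joint's range is limited). The gripper opens to 88 mm and grips with 3 to 60 N. Pads are 19 mm wide; open, the fingers measure 130 mm over their backs; the gripper's body (78 mm by 193 mm) begins 47 mm behind the grasp point.
Start: joints at [-0.943, 0.359, 0.012, 0, -1.224, -0.288], TCP at [0.225, -0.636, 0.204] pointing down, gripper open.
Joint ranges: [-3.07, 3.07], [-1.43, 2.12], [-1.02, 1.25], [-3.03, 1.67], [-3.05, -0], [-3.03, 3.03]. Speed limits (rad/s): [2.39, 2.39, 3.01, 3.14, 3.14, 3.14].

## Interface

Orientations are given as [roll, pitch, yaw] about the fixed x, y, z axes, in that order (R = Rz(yaw) Ry(pitch) Rx(roll)).
In Python, from station import get_state, grab_frame, get_calibration, job_done, grip_depth gives the robot as it stands. The module is installed in compiled form; this text tells all that it offers.
- The arm moves only by the shell command python3 -m crank 'ROWS' [FORCE]. ROWS is JSON, a list of rows, each an object with "turn": the turn, a rotation vector about the tool's x, y, z each as a share of 2 pi rad, from -1 to 1, a list of three; "slide": the shift along the tool's x, y, z each as a share of 0.5 m, from -1 to 1, a list of three; "fingers": the opening, from -1 (shut) to 1 (fully open). A call has 1 to 5 rows; each row is the pose to reach, as a shift and turn from the pose commanded when the call began, along the tool's axes at that moment, turning the shorter way round; what a row does not reach only later rows make up. A row lasts 1/12 s, in which the tool goes at most 41.7 mm and 7.16 degrees, less where a joint would pass 70% of its speed; a pose out of reach is approached as far as the arm can. A call with a number of a shift or a turn outside -1 to 1 is refused whole. A call with a gripper value outside its range is refused whole. The fingers move at their own pace and stop on an object; FORCE is the grip in N (left out, the last holds). Time passes only in rows, so rows that repeat a pose let the fingers close. It gives the time, the measured TCP pose, the force and the opening at its end, in the units of the state.
- get_state(): the state, without advancing time (a new reading comes with each control period).
- grab_frame(name): name is "side" or "top" or "wrist"; returns the picture (480x640x3 uint8, red, green, blue); there is no depth.
- get_calibration(name): a dict with "K" (3x3 intrinsics, pixels), "dist" ([k1, k2, p1, p2, k3] as OpenCV has them; the pictures are not rectified), "pose" (4x4, takes a point from camera to world coordinates). Camera axes: x right, y up, looking along -z (the intrinsics and any distortion apply to the point x, -y, -z); pixel columns grow to the right and rows downward; lengths in m; the calibration is good to about 2 mm. A picture is of the moment at which its call begins: read the wrist's pose just before it. get_calibration takes no time and is no camera call; for the wrist camera it gives the pose at the moment of the call.
- job_done(): hands the job in, once; it reports no verdict.
The state is a dict: "t": time; "q": joint angles; "qd": joint speeds; "joint_efforts": joint torques, N m; "eef_pos": TCP position; "ee_rot": TCP orientation; "force": force on the tool from outside, world axes, zero at the start; "moment": the same for the moment, N m; "width": finger opening in m.
Only numpy, scipy, OpenCV 4.12 (cv2) and the standard library are available. Lean on these libraries where they do the work, as an engineer would, in place of code of your own. Each camera call takes 0.05 s, during which the arm holds its last target.

## Working session

There is one attempt and no reset: what is moved stays moved. The work goes in short steps, Python scripts to look and compute and a shell command to move; the robot and the scene stay as the last step left them, time stands still between calls to the robot, and variables do not carry over. Pictures are saved under pics/ and viewed, and the job is handed in when it is done.

```bash
mkdir -p pics; ls; python3 - <<'E'
from station import *
import cv2
print(get_state(), grip_depth)
for n in ["side","top","wrist"]:
    c=get_calibration(n)
    im=grab_frame(n); cv2.imwrite(f"pics/a_{n}.png",im[:,:,::-1])
    print(n,c)
E
```

```text
pics
{'t': 0.0, 'q': array([-9.42918925e-01,  3.59408962e-01,  1.10662468e-02, -3.50902112e-04,
       -1.22407736e+00, -2.88065660e-01]), 'qd': array([ 0.00151065, -0.00156347, -0.00114921, -0.00015832, -0.00053544,
       -0.00096971]), 'joint_efforts': array([-2.56829720e-03, -5.82714701e+01,  2.93046731e+01,  6.99692845e+00,
        6.77647971e-03, -1.25423503e-04]), 'eef_pos': array([ 0.22476468, -0.63593197,  0.20291151]), 'ee_rot': array([ 3.13994209e+00, -1.45071663e-04, -2.80190030e+00]), 'force': array([ 0.93907752, -0.15770217,  0.83685818]), 'moment': array([-0.01509189, -0.01564939, -0.02388932]), 'width': 0.08750470323242542} 0.0188
side {'K': array([[478.04939512,   0.        , 321.04313454],
       [  0.        , 478.04939512, 236.10087304],
       [  0.        ,   0.        ,   1.        ]]), 'dist': array([0.01446218, 0.        , 0.        , 0.        , 0.        ]), 'pose': array([[-0.96753485,  0.15323281, -0.20098761,  0.33666391],
       [-0.2520271 , -0.64454877,  0.72183047,  0.65825853],
       [-0.01893821,  0.74905046,  0.66224222,  0.70563688],
       [ 0.
[... 345 characters left out ...]
17,  0.39578922],
       [-0.99995132, -0.00626452,  0.00762278, -0.00533489],
       [ 0.00685564,  0.11448169,  0.9934017 ,  1.11900887],
       [ 0.        ,  0.        ,  0.        ,  1.        ]])}
wrist {'K': array([[428.08912611,   0.        , 322.86977933],
       [  0.        , 428.08912611, 241.05277462],
       [  0.        ,   0.        ,   1.        ]]), 'dist': array([-0.0422392,  0.       ,  0.       ,  0.       ,  0.       ]), 'pose': array([[-0.33249805, -0.89715364, -0.29079269,  0.14510786],
       [ 0.94310161, -0.31561147, -0.10463628, -0.66405743],
       [ 0.00209732, -0.30903841,  0.95104724,  0.38361095],
       [ 0.        ,  0.        ,  0.        ,  1.        ]])}
```

View pics/a_top.png

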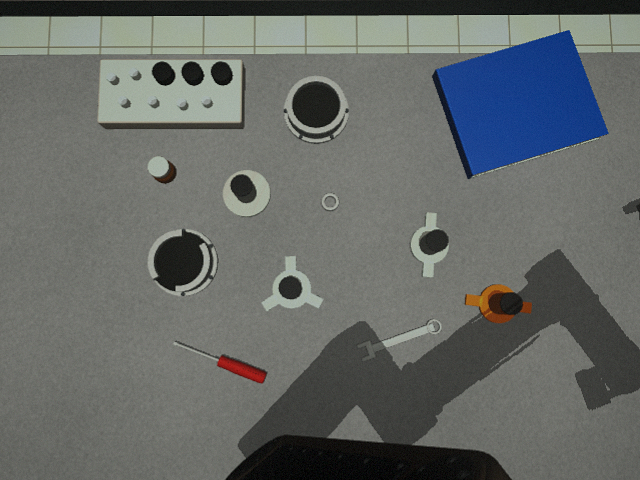

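View pics/a_side.png

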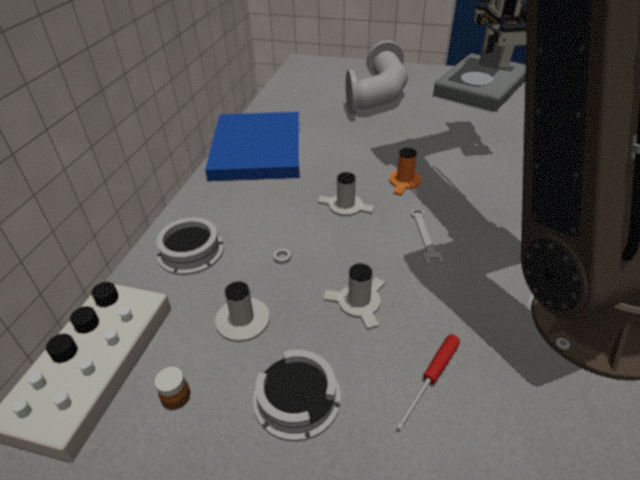

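View pics/a_wrist.png

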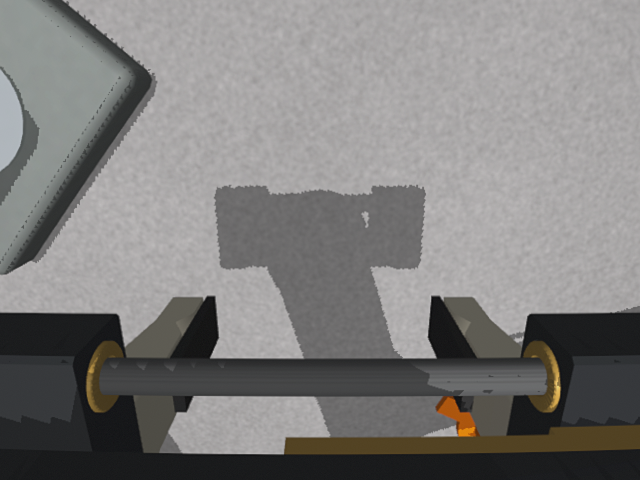

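The top view shows these candidates:
- The two-lug can is at (431,243), with lug tips at about (431,213) and (428,277).
- The three-lug can is at (291,289).
- The plain can is at (245,190).
- The orange look-alike is at (499,303).
- The notched housing is at (183,262), and the unnotched one is at (316,108).

My choice is the can at (431,243) and the housing at (183,262). I'll check both in close crops.

```bash
python3 - <<'E'
import cv2, numpy as np
im=cv2.imread("pics/a_top.png"); s=cv2.imread("pics/a_side.png")
f=lambda a,x,y,r:cv2.resize(a[y-r:y+r,x-r:x+r],(390,290) if 0 else (390,390),interpolation=cv2.INTER_CUBIC)
cv2.imwrite("pics/crop1.png",np.hstack([f(im,431,245,42),f(im,183,262,42)]))
cv2.imwrite("pics/crop2.png",np.hstack([f(s,346,195,45),f(s,297,393,55)]))
E
```

```text
(no output)
```

View pics/crop1.png

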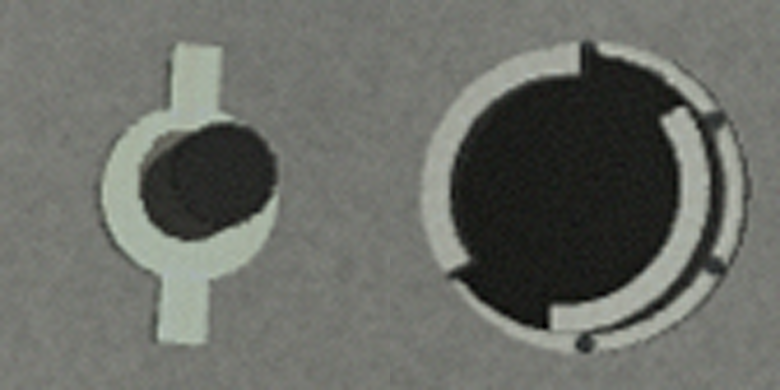

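View pics/crop2.png

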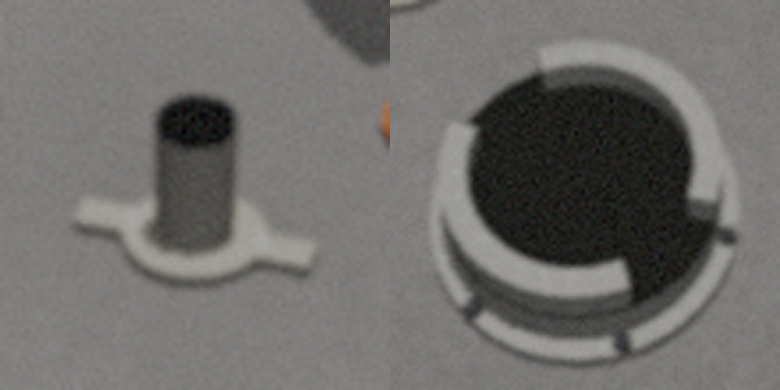

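The crops confirm the choice: two opposite lugs on a pale flange, and a housing with two notches at the upper right and lower left in the top view. Next I measure both.

```bash
cat > h.py <<'E'
import numpy as np, cv2
from station import get_calibration
def ray(name,uv,z,cal=None):
    c=cal or get_calibration(name)
    p=cv2.undistortPoints(np.float64(uv).reshape(-1,1,2),c["K"],c["dist"])[:,0]
    d=np.c_[p[:,0],-p[:,1],-np.ones(len(p))]@c["pose"][:3,:3].T
    o=c["pose"][:3,3]
    return o+d*((z-o[2])/d[:,2])[:,None]
def circ(P):
    P=np.asarray(P)[:,:2]
    A=np.c_[2*P,np.ones(len(P))]; s=np.linalg.lstsq(A,(P**2).sum(1),rcond=None)[0]
    return s[:2],np.sqrt(s[2]+s[:2]@s[:2])
E
python3 - <<'E'
from h import *
for name,cc,ch,fl in [("top",(431,243),(183,262),0.008),("side",(346,195),(297,393),0.008)]:
    im=cv2.imread(f"pics/a_{name}.png"); g=im.max(2)
    print(name)
    for lab,c,r,z in [("can",cc,45,0.008),("hous",ch,60,0.046)]:
        x0,y0=c[0]-r,max(0,c[1]-r)
        sub=g[y0:y0+2*r,x0:x0+2*r]
        hsv=cv2.cvtColor(im,cv2.COLOR_BGR2HSV)[y0:y0+2*r,x0:x0+2*r]
        for th in ((150,) if lab=="can" else (150,)):
            m=(sub>th).astype(np.uint8)
            n,l,st,ce=cv2.connectedComponentsWithStats(m)
            for i in range(1,n):
                if st[i,4]<60: continue
                print(lab,th,st[i],ce[i]+[x0,y0])
                cs=max(cv2.findContours((l==i).astype(np.uint8),cv2.RETR_EXTERNAL,cv2.CHAIN_APPROX_NONE)[0],key=len)[:,0]+[x0,y0]
                P=ray(name,cs,z)
                (w,e,a)=cv2.minAreaRect((P[:,:2]*1000).astype(np.float32))
                print("  rect mm",w,e,a)
        cv2.imwrite(f"pics/m_{name}_{lab}.png",cv2.resize((sub>150).astype(np.uint8)*255,(480,480),interpolation=0))
E
python3 -c "
import cv2,numpy as np
cv2.imwrite('pics/mm.png',cv2.resize(np.vstack([np.hstack([cv2.imread(f'pics/m_{n}_{l}.png') for l in ('can','hous')]) for n in('top','side')]),(600,600)))"
```

```text
top
can 150 [ 25  14  38  65 788] [427.02538071 246.70431472]
  rect mm (521.4146728515625, -234.57142639160156) (128.96505737304688, 74.81426239013672) 18.70692253112793
hous 150 [102   0  18  14 178] [235.20786517 207.19662921]
  rect mm (592.5322265625, 167.93759155273438) (34.92344284057617, 26.75965690612793) 89.67459869384766
hous 150 [ 25  27  33  49 329] [159.00911854 249.18237082]
  rect mm (509.28759765625, 313.4313049316406) (38.303855895996094, 110.3231430053711) 60.860355377197266
hous 150 [63 27 24 15 70] [198.58571429 234.81428571]
  rect mm (539.2984619140625, 238.25946044921875) (54.939247131347656, 9.45576000213623) 60.01957702636719
hous 150 [ 53  41  34  48 331] [197.51661631 271.46827795]
  rect mm (467.7474060058594, 240.7000732421875) (38.63557052612305, 107.34124755859375) 60.60757827758789
hous 150 [88 46  6 28 73] [213.69863014 261.28767123]
  rect mm (484.9725341796875, 206.23358154296875) (9.049838066101074, 54.2733268737793) 88.68012237548828
hous 150 [62 77 25 16 92] [198.40217391 287.95652174]
  rect mm (432.6988525390625, 236.2884521484375) (11.1140336
[... 501 characters left out ...]
78, 10.328947067260742) 13.716615676879883
hous 150 [ 48  17  54  44 392] [317.72704082 366.38265306]
  rect mm (468.2627258300781, 243.67759704589844) (37.31422805786133, 107.15785217285156) 60.63109588623047
hous 150 [ 18  40  53  48 479] [273.93319415 403.32776618]
  rect mm (510.524658203125, 316.55828857421875) (36.88189697265625, 107.04039001464844) 61.03232192993164
hous 150 [74 76 26 26 92] [324.75       422.88043478]
  rect mm (428.7989196777344, 330.446044921875) (51.162540435791016, 7.96099328994751) 59.332542419433594
hous 150 [ 31  94  36  11 109] [285.44954128 434.05504587]
  rect mm (480.3200988769531, 360.7178955078125) (52.4552001953125, 8.963068008422852) 1.8761847019195557
```

View pics/mm.png

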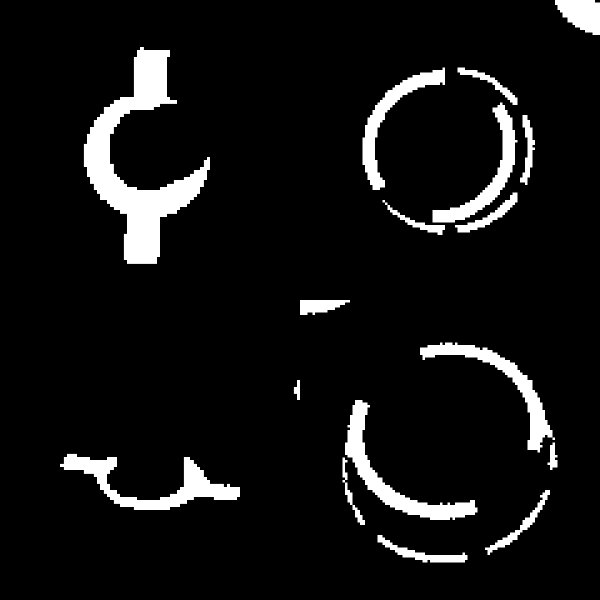

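```bash
python3 - <<'E'
from h import *
for name,c in [("top",(431,243)),("side",(346,195))]:
    im=cv2.imread(f"pics/a_{name}.png"); g=im.max(2)
    m=np.zeros_like(g); m[c[1]-45:c[1]+45,c[0]-45:c[0]+45]=1
    n,l,st,ce=cv2.connectedComponentsWithStats(((g>145)&(m>0)).astype(np.uint8))
    i=1+np.argmax(st[1:,4]); v,u=np.nonzero(l==i)
    P=ray(name,np.c_[u,v],0.008)[:,:2]
    # lug tips via farthest
    C=P.mean(0)
    for k in range(12):
        d=np.linalg.norm(P-C,axis=1); L=P[d>46]
        _,lab,cen=cv2.kmeans(L.astype(np.float32),2,None,(3,50,1e-7),5,cv2.KMEANS_PP_CENTERS)
        C=cen.mean(0)
    v=cen[0]-cen[1]
    ax=v/np.linalg.norm(v); t=(P-C)@ax; s=(P-C)@[-ax[1],ax[0]]
    tip=[np.percentile(t,.5),np.percentile(t,99.5)]
    print(name,C,"sep",np.linalg.norm(v),"ang",np.degrees(np.arctan2(v[1],v[0]))%180,"t",t.min(),t.max(),"s",s.min(),s.max())
    # top disc
    m2=((g<60)&(m>0)).astype(np.uint8); n,l,st,ce=cv2.connectedComponentsWithStats(m2)
    for i in range(1,n):
        if st[i,4]>100: print(" dark",st[i],ce[i],ray(name,[ce[i]],0.084))
E
```

```text
Traceback (most recent call last):
cv2.error: OpenCV(4.12.0) /io/opencv/modules/core/src/kmeans.cpp:243: error: (-2:Unspecified error) in function 'double cv::kmeans(cv::InputArray, int, cv::InputOutputArray, cv::TermCriteria, int, int, cv::OutputArray)'
> There can't be more clusters than elements (expected: 'N >= K'), where
>     'N' is 0
> must be greater than or equal to
>     'K' is 2
```

Units: the radius should be 0.046 m.

```bash
python3 - <<'E'
from h import *
for name,c in [("top",(431,243)),("side",(346,195))]:
    im=cv2.imread(f"pics/a_{name}.png"); g=im.max(2)
    m=np.zeros_like(g); m[c[1]-45:c[1]+45,c[0]-45:c[0]+45]=1
    n,l,st,ce=cv2.connectedComponentsWithStats(((g>145)&(m>0)).astype(np.uint8))
    i=1+np.argmax(st[1:,4]); v,u=np.nonzero(l==i)
    P=ray(name,np.c_[u,v],0.008)[:,:2]*1000
    C=P.mean(0)
    for k in range(12):
        d=np.linalg.norm(P-C,axis=1); L=P[d>46]
        _,lab,cen=cv2.kmeans(L.astype(np.float32),2,None,(3,50,1e-4),5,cv2.KMEANS_PP_CENTERS)
        C=cen.mean(0)
    v=cen[0]-cen[1]
    ax=v/np.linalg.norm(v); t=(P-C)@ax; s=(P-C)@[-ax[1],ax[0]]
    print(name,C,"sep",np.linalg.norm(v),"ang",np.degrees(np.arctan2(v[1],v[0]))%180,"t",t.min(),t.max(),"s",s.min(),s.max())
    m2=((g<60)&(m>0)).astype(np.uint8); n,l,st,ce=cv2.connectedComponentsWithStats(m2)
    for i in range(1,n):
        if st[i,4]>100: print(" dark",st[i],ce[i],ray(name,[ce[i]],0.084))
E
```

```text
top [ 521.4579 -235.7933] sep 113.49171 ang 175.22331 t -67.44300433094003 67.85090077131865 s -39.27372568668844 38.70432268912778
 dark [420 230  28  25 511] [433.56164384 241.71232877] [[ 0.51763068 -0.22834716  0.084     ]]
side [ 522.4018  -231.89563] sep 111.65621 ang 175.00624 t -66.43865176911049 65.74197840589048 s -38.291055741036935 31.39228286454674
 dark [337 173  18  12 170] [345.81176471 178.28823529] [[ 0.52054852 -0.22407164  0.084     ]]
```

```bash
cat >> h.py <<'E'
from scipy.spatial.transform import Rotation as Ro
from station import get_state
def rows(target,yaw_deg=None):
    s=get_state(); R=Ro.from_euler("xyz",s["ee_rot"])
    print("t",round(s["t"],2),"pos",s["eef_pos"].round(4),"rpy",np.degrees(s["ee_rot"]).round(2),"w",round(s["width"],4),"F",s["force"].round(1))
    d=np.array(target)-s["eef_pos"]; print("slide",(R.inv().apply(d)/0.5).round(4),"dist",np.linalg.norm(d).round(4))
    if yaw_deg is not None:
        T=Ro.from_euler("xyz",[180,0,yaw_deg],degrees=True)
        print("turn",((R.inv()*T).as_rotvec()/(2*np.pi)).round(4))
E
python3 - <<'E'
from h import *
print(ray("top",[[437.2,240.0]],.084))
rows([.446,-.262,.2])
E
```

```text
[[ 0.52094654 -0.23555014  0.084     ]]
t 0.15 pos [ 0.2248 -0.636   0.2031] rpy [ 1.7993e+02 -1.0000e-02 -1.6054e+02] w 0.0875 F [-0.  -0.1  0.9]
slide [-0.6664  0.5579  0.0069] dist 0.4346
```

```bash
python3 -m crank '[{"turn":[0,0,0],"slide":[-0.666,0.558,0.006],"fingers":1},{"turn":[0,0,0],"slide":[-0.666,0.558,0.006],"fingers":1},{"turn":[0,0,0],"slide":[-0.666,0.558,0.006],"fingers":1},{"turn":[0,0,0],"slide":[-0.666,0.558,0.006],"fingers":1},{"turn":[0,0,0],"slide":[-0.666,0.558,0.006],"fingers":1}]' 30
python3 -c "
from h import *
rows([.446,-.262,.2])"
```

```text
t: 0.57
eef_pos: [0.3312, -0.4552, 0.2021]
ee_rot: [3.141, -0.0, -2.802]
force: [1.5, 0.1, 0.3]
width: 0.0878
t 0.57 pos [ 0.3312 -0.4552  0.2021] rpy [ 1.7997e+02 -1.0000e-02 -1.6057e+02] w 0.0878 F [1.5 0.1 0.3]
slide [-0.345   0.2881  0.0043] dist 0.2247
```

```bash
python3 -m crank '[{"turn":[0,0,0],"slide":[-0.34,0.285,0.004],"fingers":1},{"turn":[0,0,0],"slide":[-0.34,0.285,0.004],"fingers":1},{"turn":[0,0,0],"slide":[-0.34,0.285,0.004],"fingers":1},{"turn":[0,0,0],"slide":[-0.34,0.285,0.004],"fingers":1},{"turn":[0,0,0],"slide":[-0.34,0.285,0.004],"fingers":1}]'
python3 -m crank '[{"turn":[0,0,0],"slide":[0,0,0],"fingers":1},{"turn":[0,0,0],"slide":[0,0,0],"fingers":1}]'
python3 - <<'E'
from h import *
from station import *
rows([.5215,-.2355,.2])
c=get_calibration("wrist"); im=grab_frame("wrist"); cv2.imwrite("pics/w1.png",im[:,:,::-1])
import pickle; pickle.dump(c,open("w1.pkl","wb"))
E
```

```text
t: 0.98
eef_pos: [0.4373, -0.2757, 0.2006]
ee_rot: [-3.142, 0.0, -2.802]
force: [0.9, -1.7, -0.5]
width: 0.0877
t: 1.15
eef_pos: [0.4379, -0.2756, 0.2005]
ee_rot: [3.141, 0.0, -2.797]
force: [-0.2, -0.0, 0.3]
width: 0.0877
t 1.15 pos [ 0.4379 -0.2756  0.2005] rpy [ 1.7999e+02  1.0000e-02 -1.6028e+02] w 0.0877 F [-0.2 -0.   0.3]
slide [-0.1845  0.0191  0.0011] dist 0.0927
```

View pics/w1.png

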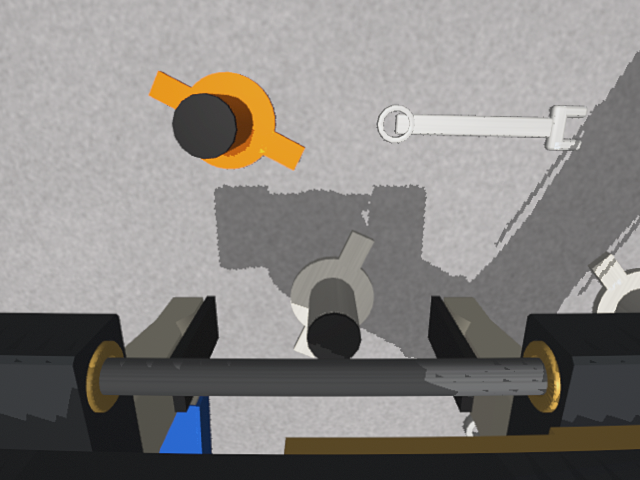

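The wrist view shows the can's black top at (334,336), with one lug up and to the right at (357,245). The orange can at (205,126) is clear of the fingers.

```bash
python3 - <<'E'
from h import *
import pickle; c=pickle.load(open("w1.pkl","rb"))
im=cv2.imread("pics/w1.png"); g=cv2.GaussianBlur(im,(3,3),0).max(2)
m=np.zeros_like(g); m[300:357,295:375]=1
b=((g<62)&(m>0)).astype(np.uint8)
n,l,st,ce=cv2.connectedComponentsWithStats(b); i=1+np.argmax(st[1:,4]); print(st[i],ce[i])
cs=max(cv2.findContours((l==i).astype(np.uint8),cv2.RETR_EXTERNAL,cv2.CHAIN_APPROX_NONE)[0],key=len)[:,0]
cs=cs[cs[:,1]<353]
P=ray("wrist",cs,.084,c); print(circ(P))
print(ray("wrist",[[357,245],[333,296]],.008,c))
cv2.imwrite("pics/w1c.png",np.hstack([cv2.resize(im[215:365,260:410],(390,390)),cv2.resize(cv2.merge([b*255]*3)[215:365,260:410],(390,390))]))
E
```

```text
[ 308  312   53   45 1961] [333.6690464  335.45130036]
(array([ 0.52069644, -0.23647708]), np.float64(0.02082818697705245))
[[ 0.46542566 -0.23189125  0.008     ]
 [ 0.52120723 -0.23497762  0.008     ]]
```

View pics/w1c.png

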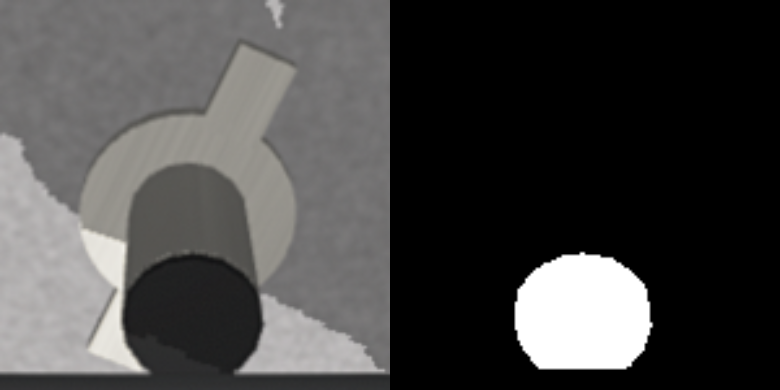

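Wrist and top agree on (0.521, -0.236), with a fitted radius of 21 mm against 22 mm given. The side view is about 4 mm off in y. Next I move above the can.

```bash
python3 -m crank '[{"turn":[0,0,0],"slide":[-0.184,0.018,0],"fingers":1},{"turn":[0,0,0],"slide":[-0.184,0.018,0],"fingers":1},{"turn":[0,0,0],"slide":[-0.184,0.018,0],"fingers":1},{"turn":[0,0,0],"slide":[-0.184,0.018,0],"fingers":1}]'
python3 -c "
from h import *
rows([.521,-.236,.037],-160.5)"
```

```text
t: 1.53
eef_pos: [0.5221, -0.2388, 0.1996]
ee_rot: [3.141, -0.001, -2.802]
force: [-0.2, -0.6, -0.0]
width: 0.0875
t 1.53 pos [ 0.5221 -0.2388  0.1996] rpy [ 1.7998e+02 -6.0000e-02 -1.6054e+02] w 0.0875 F [-0.2 -0.6 -0. ]
slide [-2.000e-04  5.900e-03  3.252e-01] dist 0.1626
turn [ 0.0001 -0.0002 -0.0001]
```

```bash
python3 -m crank '[{"turn":[0,0,0],"slide":[0,0.006,0.08],"fingers":1},{"turn":[0,0,0],"slide":[0,0.006,0.16],"fingers":1},{"turn":[0,0,0],"slide":[0,0.006,0.23],"fingers":1},{"turn":[0,0,0],"slide":[0,0.006,0.29],"fingers":1},{"turn":[0,0,0],"slide":[0,0.006,0.324],"fingers":1}]'
python3 -m crank '[{"turn":[0,0,0],"slide":[0,0,0],"fingers":1},{"turn":[0,0,0],"slide":[0,0,0],"fingers":-1},{"turn":[0,0,0],"slide":[0,0,0],"fingers":-1},{"turn":[0,0,0],"slide":[0,0,0],"fingers":-1},{"turn":[0,0,0],"slide":[0,0,0],"fingers":-1}]' 30
python3 -m crank '[{"turn":[0,0,0],"slide":[0,0,0],"fingers":-1},{"turn":[0,0,0],"slide":[0,0,0],"fingers":-1},{"turn":[0,0,0],"slide":[0,0,0],"fingers":-1}]' 30
python3 -c "
from h import *
rows([.521,-.236,.037],-160.5)"
```

```text
t: 1.95
eef_pos: [0.516, -0.2368, 0.0349]
ee_rot: [3.139, -0.004, -2.805]
force: [-1.1, 0.3, -0.1]
width: 0.0878
t: 2.37
eef_pos: [0.5205, -0.2361, 0.0402]
ee_rot: [-3.14, 0.003, -2.802]
force: [0.8, -0.2, -0.3]
width: 0.0666
t: 2.62
eef_pos: [0.5199, -0.2357, 0.0391]
ee_rot: [-3.141, 0.001, -2.802]
force: [0.7, -4.6, 2.0]
width: 0.0466
t 2.62 pos [ 0.5199 -0.2357  0.0391] rpy [-1.7997e+02  5.0000e-02 -1.6052e+02] w 0.0466 F [ 0.7 -4.6  2. ]
slide [-0.0019 -0.0014  0.0042] dist 0.0024
turn [-0.0001  0.0001 -0.    ]
```

```bash
python3 -m crank '[{"turn":[0,0,0],"slide":[0,0,0],"fingers":-1},{"turn":[0,0,0],"slide":[0,0,0],"fingers":-1},{"turn":[0,0,0],"slide":[0,0,0],"fingers":-1}]' 30
python3 -m crank '[{"turn":[0,0,0],"slide":[0,0,-0.04],"fingers":-1},{"turn":[0,0,0],"slide":[0,0,-0.09],"fingers":-1},{"turn":[0,0,0],"slide":[0,0,-0.15],"fingers":-1},{"turn":[0,0,0],"slide":[0,0,-0.2],"fingers":-1},{"turn":[0,0,0],"slide":[0,0,-0.24],"fingers":-1}]' 30
python3 - <<'E'
from h import *
from station import *
rows([.489,.278,.16],-185.5)
im=grab_frame("side"); cv2.imwrite("pics/s2.png",im[:,:,::-1])
E
```

```text
t: 2.87
eef_pos: [0.5203, -0.236, 0.0392]
ee_rot: [-3.141, 0.001, -2.801]
force: [1.2, -2.3, 4.8]
width: 0.0432
t: 3.28
eef_pos: [0.5189, -0.2351, 0.1593]
ee_rot: [3.14, -0.001, -2.802]
force: [0.6, -0.5, -4.7]
width: 0.0434
t 3.28 pos [ 0.5189 -0.2351  0.1593] rpy [ 1.7993e+02 -4.0000e-02 -1.6054e+02] w 0.0434 F [ 0.6 -0.5 -4.7]
slide [-2.855e-01  9.875e-01 -3.000e-04] dist 0.514
turn [ 0.0002 -0.0002  0.0693]
```

View pics/s2.png

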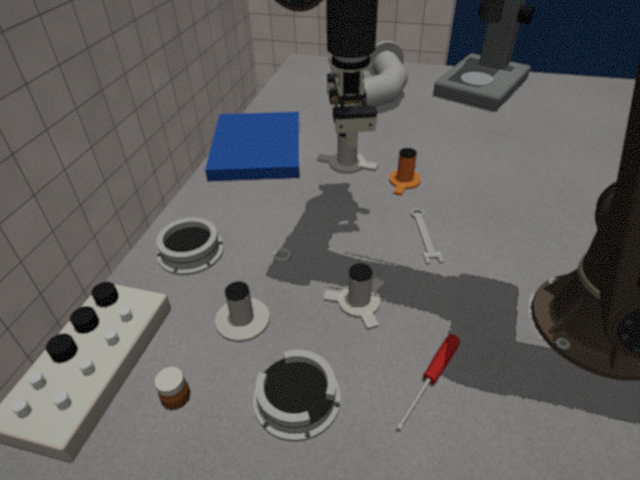

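```bash
python3 -m crank '[{"turn":[0,0,0],"slide":[-0.02,0.07,-0.06],"fingers":-1},{"turn":[0,0,0.01],"slide":[-0.286,0.988,-0.06],"fingers":-1},{"turn":[0,0,0.02],"slide":[-0.286,0.988,-0.06],"fingers":-1},{"turn":[0,0,0.03],"slide":[-0.286,0.988,-0.06],"fingers":-1},{"turn":[0,0,0.04],"slide":[-0.286,0.988,-0.06],"fingers":-1}]' 30
python3 -c "
from h import *
rows([.489,.278,.18],-185.6)"
```

```text
t: 3.75
eef_pos: [0.506, -0.0354, 0.1846]
ee_rot: [3.141, -0.003, -3.057]
force: [1.6, 0.6, -4.0]
width: 0.0436
t 3.75 pos [ 0.506  -0.0354  0.1846] rpy [ 1.7995e+02 -1.6000e-01 -1.7518e+02] w 0.0436 F [ 1.6  0.6 -4. ]
slide [-0.0189  0.6274  0.0097] dist 0.3139
turn [ 0.0001 -0.0005  0.029 ]
```

```bash
python3 -m crank '[{"turn":[0,0,0.01],"slide":[-0.019,0.627,0],"fingers":-1},{"turn":[0,0,0.02],"slide":[-0.019,0.627,0],"fingers":-1},{"turn":[0,0,0.029],"slide":[-0.019,0.627,0],"fingers":-1},{"turn":[0,0,0.029],"slide":[-0.019,0.627,0],"fingers":-1},{"turn":[0,0,0.029],"slide":[-0.019,0.627,0],"fingers":-1}]' 30
python3 -c "
from h import *
rows([.489,.278,.18],-185.6)"
```

```text
t: 4.17
eef_pos: [0.4938, 0.1725, 0.1846]
ee_rot: [-3.141, -0.003, 3.047]
force: [2.5, 0.6, -4.6]
width: 0.0432
t 4.17 pos [0.4938 0.1725 0.1846] rpy [-1.7994e+02 -1.6000e-01  1.7459e+02] w 0.0432 F [ 2.5  0.6 -4.6]
slide [0.0294 0.2092 0.0092] dist 0.1057
turn [-0.0002 -0.0004  0.0005]
```

```bash
python3 -m crank '[{"turn":[0,0,0],"slide":[0.029,0.2,0],"fingers":-1},{"turn":[0,0,0],"slide":[0.029,0.2,0],"fingers":-1},{"turn":[0,0,0],"slide":[0.029,0.2,0],"fingers":-1},{"turn":[0,0,0],"slide":[0.029,0.2,0],"fingers":-1},{"turn":[0,0,0],"slide":[0.029,0.2,0],"fingers":-1}]' 30
python3 - <<'E'
from h import *
from station import *
rows([.489,.278,.12],-185.6)
for n in ("side","top","wrist"):
    im=grab_frame(n); cv2.imwrite(f"pics/b_{n}.png",im[:,:,::-1])
E
```

```text
t: 4.58
eef_pos: [0.4892, 0.2722, 0.1841]
ee_rot: [-3.139, -0.003, 3.05]
force: [-0.8, -1.4, -5.3]
width: 0.0437
t 4.58 pos [0.4892 0.2722 0.1841] rpy [-179.86   -0.18  174.73] w 0.0437 F [-0.8 -1.4 -5.3]
slide [0.0011 0.0118 0.1281] dist 0.0643
turn [-0.0004 -0.0005  0.0009]
```

View pics/b_side.png

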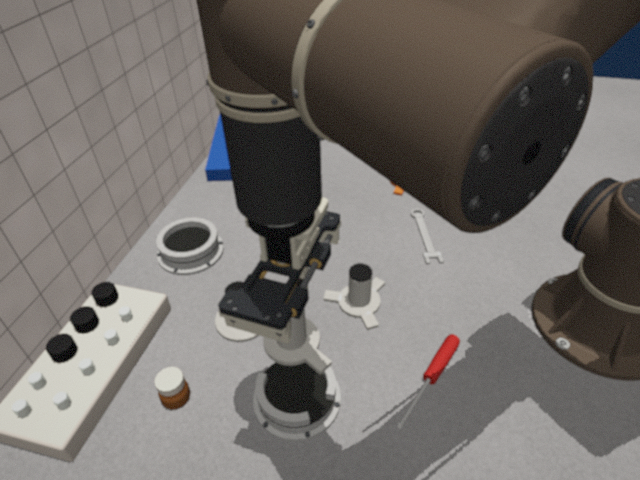

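View pics/b_wrist.png

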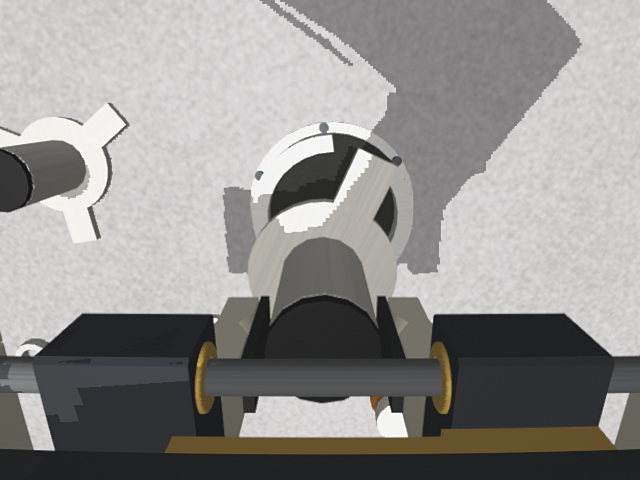

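View pics/b_top.png

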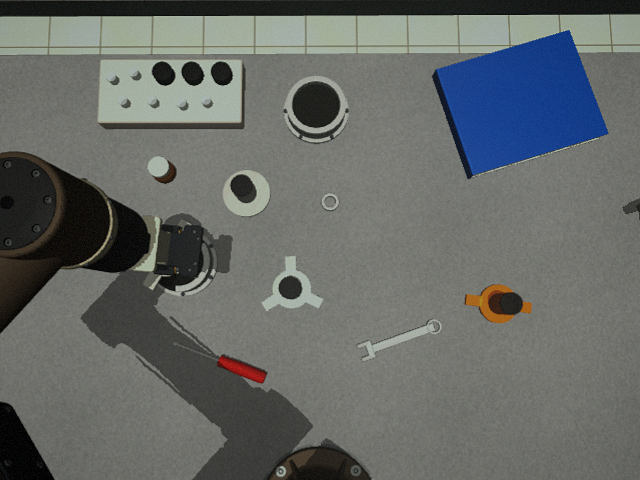

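The can is held upright above the housing. In the wrist view the lug at (365,180) lines up with the notch near (370,165). I'll lower it to just above the rim and check again.

```bash
python3 -m crank '[{"turn":[0,0,0.001],"slide":[0.001,0.011,0.04],"fingers":-1},{"turn":[0,0,0.001],"slide":[0.001,0.011,0.09],"fingers":-1},{"turn":[0,0,0.001],"slide":[0.001,0.011,0.13],"fingers":-1},{"turn":[0,0,0.001],"slide":[0.001,0.011,0.15],"fingers":-1},{"turn":[0,0,0.001],"slide":[0.001,0.011,0.15],"fingers":-1}]' 30
python3 - <<'E'
from h import *
from station import *
import pickle
rows([.489,.2775,.069],-185.6)
c=get_calibration("wrist"); pickle.dump(c,open("w3.pkl","wb"))
for n in ("wrist","side"):
    im=grab_frame(n); cv2.imwrite(f"pics/c_{n}.png",im[:,:,::-1])
    if n=="side": cv2.imwrite("pics/c_side_crop.png",cv2.resize(im[300:440,210:380,::-1],None,fx=4,fy=4))
E
```

```text
t: 5.15
eef_pos: [0.4896, 0.275, 0.1089]
ee_rot: [-3.138, -0.003, 3.04]
force: [-0.1, 0.1, -5.0]
width: 0.0433
t 5.15 pos [0.4896 0.275  0.1089] rpy [-179.8    -0.18  174.17] w 0.0433 F [-0.1  0.1 -5. ]
slide [0.0014 0.0051 0.0798] dist 0.04
turn [-0.0006 -0.0005 -0.0006]
```

View pics/c_wrist.png

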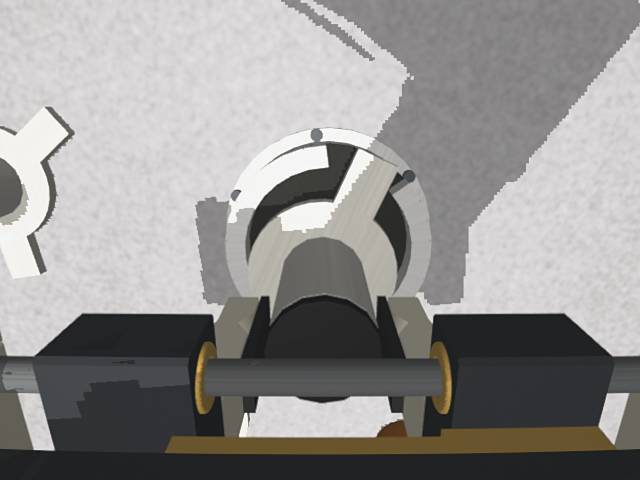

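View pics/c_side_crop.png

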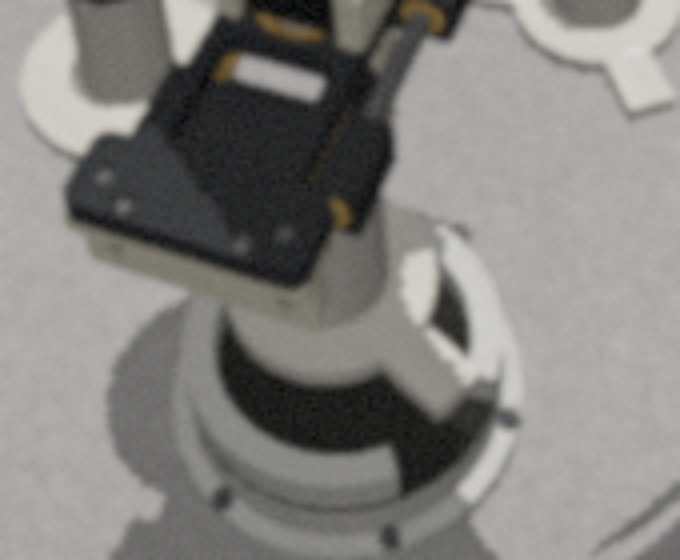

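```bash
python3 - <<'E'
import cv2
im=cv2.imread("pics/c_wrist.png")
cv2.imwrite("pics/c_wc.png",cv2.resize(im[115:265,220:440],None,fx=3.6,fy=3.6,interpolation=cv2.INTER_CUBIC))
E
```

```text
(no output)
```

View pics/c_wc.png

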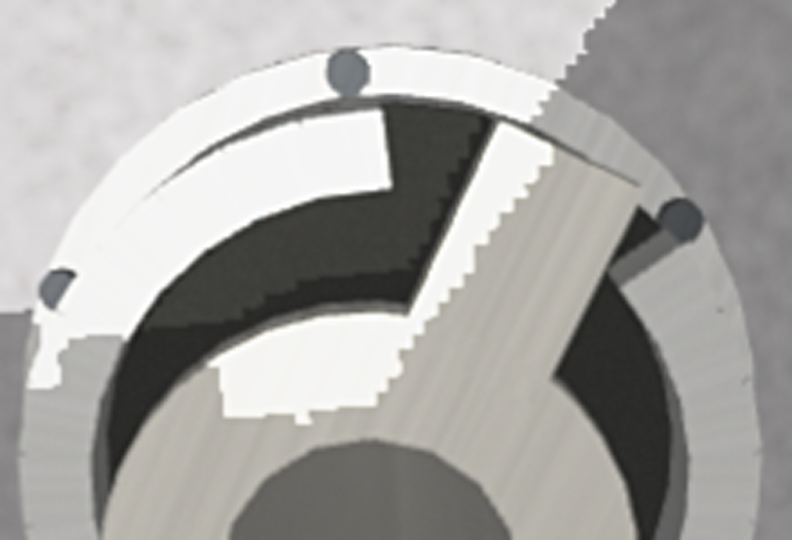

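```bash
python3 - <<'E'
from h import *
import pickle; c=pickle.load(open("w3.pkl","rb"))
f=lambda L:np.array(L)/3.6+[220,115]
r=ray("w",f([[384,110],[391,188],[620,290],[692,242]]),.046,c)[:,:2]*1000
zf=.0779
l=ray("w",f([[497,122],[640,190],[410,312],[556,377]]),zf,c)[:,:2]*1000
a=lambda v:np.degrees(np.arctan2(v[1],v[0]))
print("rim",r.round(1).tolist(),"notch width",np.linalg.norm(r[1]-r[2]),"edge dirs",a(r[0]-r[1]),a(r[3]-r[2]),"perp-of-width",a(r[1]-r[2])-90)
print("lug",l.round(1).tolist(),"w",np.linalg.norm(l[0]-l[1]),"dirs",a(l[0]-l[2]),a(l[1]-l[3]), a(l[0]-l[1])-90)
for th in (-29.95,):
    ax=-np.array([np.cos(np.radians(th)),np.sin(np.radians(th))]); n=np.array([-ax[1],ax[0]])
    h=np.array([489,277.3]); 
    print("notch edges rel housing est (perp)",(r-h)@n,"along",(r-h)@ax)
    print("lug edges",(l-h)@n,"along",(l-h)@ax)
E
```

```text
rim [[428.3, 283.5], [440.5, 283.4], [460.5, 318.5], [453.8, 330.3]] notch width 40.3274372141729 edge dirs 179.4853064406176 119.17963847238897 perp-of-width -209.70183579346372
lug [[428.5, 298.7], [439.7, 317.5], [453.5, 284.5], [465.0, 304.3]] w 21.84098655556871 dirs 150.35090571041346 152.38604039973603 -210.6088946489021
notch edges rel housing est (perp) [ 24.89058774  18.92309299 -21.40396595 -28.37756794] along [55.68159444 45.1062399  45.28090887 56.94663909]
lug edges [ 11.63552627 -10.2040161   11.48477723 -11.36839395] along [63.06232929 62.81116608 34.3583071  34.2684381 ]
```

The wrist measurements put the lug at about 150.5° against about 150.2° for the notch, with centring within 2 to 4 mm against 10 mm of clearance. I'll trim slightly and lower slowly.

```bash
python3 -c "
from h import *
rows([.488,.279,.0715],-185.6)"
python3 -m crank '[{"turn":[0,0,0],"slide":[0.003,0.008,0.015],"fingers":-1},{"turn":[0,0,0],"slide":[0.003,0.008,0.03],"fingers":-1},{"turn":[0,0,0],"slide":[0.003,0.008,0.045],"fingers":-1},{"turn":[0,0,0],"slide":[0.003,0.008,0.06],"fingers":-1},{"turn":[0,0,0],"slide":[0.003,0.008,0.068],"fingers":-1}]' 30
python3 -m crank '[{"turn":[0,0,0],"slide":[0,0,0.002],"fingers":-1},{"turn":[0,0,0],"slide":[0,0,0.002],"fingers":-1}]' 30
python3 -c "
from h import *
rows([.488,.279,.069],-185.6)"
```

```text
t 5.25 pos [0.4914 0.2768 0.1119] rpy [-1.7999e+02  3.0000e-02  1.7424e+02] w 0.0434 F [-0.4  1.  -4.1]
slide [0.0072 0.0037 0.0808] dist 0.0406
turn [-0.      0.0001 -0.0005]
t: 5.67
eef_pos: [0.4892, 0.281, 0.076]
ee_rot: [-3.141, -0.001, 3.041]
force: [0.2, -0.0, -4.8]
width: 0.0434
t: 5.83
eef_pos: [0.4895, 0.2812, 0.0758]
ee_rot: [-3.141, -0.001, 3.042]
force: [-0.6, 0.1, -4.8]
width: 0.0435
t 5.83 pos [0.4895 0.2812 0.0758] rpy [-1.7995e+02 -3.0000e-02  1.7428e+02] w 0.0435 F [-0.6  0.1 -4.8]
slide [ 0.0026 -0.0046  0.0135] dist 0.0073
turn [-0.0001 -0.0001 -0.0003]
```

```bash
python3 -m crank '[{"turn":[0,0,0],"slide":[0.002,-0.004,0.003],"fingers":-1},{"turn":[0,0,0],"slide":[0.002,-0.004,0.006],"fingers":-1},{"turn":[0,0,0],"slide":[0.002,-0.004,0.008],"fingers":-1},{"turn":[0,0,0],"slide":[0.002,-0.004,0.010],"fingers":-1},{"turn":[0,0,0],"slide":[0.002,-0.004,0.010],"fingers":-1}]' 30
python3 -m crank '[{"turn":[0,0,0],"slide":[0,0,0.001],"fingers":-1},{"turn":[0,0,0],"slide":[0,0,0.002],"fingers":-1},{"turn":[0,0,0],"slide":[0,0,0.002],"fingers":-1}]' 30
python3 -c "
from h import *
rows([.488,.279,.069],-185.6)"
```

```text
t: 6.25
eef_pos: [0.4885, 0.2795, 0.0712]
ee_rot: [3.142, -0.0, 3.042]
force: [0.9, -1.1, -4.8]
width: 0.0435
t: 6.5
eef_pos: [0.4885, 0.2795, 0.0702]
ee_rot: [3.142, -0.0, 3.042]
force: [0.0, 1.0, -4.7]
width: 0.0434
t 6.5 pos [0.4885 0.2795 0.0702] rpy [180.    -0.   174.27] w 0.0434 F [ 0.   1.  -4.7]
slide [ 0.0009 -0.0011  0.0024] dist 0.0014
turn [ 0.     -0.     -0.0004]
```

```bash
python3 -m crank '[{"turn":[0,0,0],"slide":[0,0,0.001],"fingers":-1},{"turn":[0,0,0],"slide":[0,0,0.002],"fingers":-1},{"turn":[0,0,0],"slide":[0,0,0.002],"fingers":-1}]' 30
python3 -m crank '[{"turn":[0,0,0],"slide":[0,0,0.001],"fingers":-1},{"turn":[0,0,0],"slide":[0,0,0.001],"fingers":-1}]' 30
python3 -m crank '[{"turn":[0,0,0],"slide":[0,0,0.001],"fingers":-1},{"turn":[0,0,0],"slide":[0,0,0.001],"fingers":-1}]' 30
```

```text
t: 6.75
eef_pos: [0.4886, 0.2795, 0.0693]
ee_rot: [3.142, 0.0, 3.042]
force: [0.6, -1.2, -4.2]
width: 0.0431
t: 6.92
eef_pos: [0.4887, 0.2795, 0.0693]
ee_rot: [3.141, 0.0, 3.042]
force: [-1.1, -1.0, 1.8]
width: 0.0433
t: 7.08
eef_pos: [0.4888, 0.2794, 0.0692]
ee_rot: [3.141, 0.001, 3.042]
force: [-3.0, -3.3, 7.4]
width: 0.0433
```

Contact came at z = 0.069 m, which is the height expected for the can seated on the 30 mm floor. I'll release, rise, and look.

```bash
python3 -m crank '[{"turn":[0,0,0],"slide":[0,0,-0.001],"fingers":-1},{"turn":[0,0,0],"slide":[0,0,-0.001],"fingers":0.3},{"turn":[0,0,0],"slide":[0,0,-0.001],"fingers":0.6},{"turn":[0,0,0],"slide":[0,0,-0.001],"fingers":0.8},{"turn":[0,0,0],"slide":[0,0,-0.001],"fingers":0.9}]'
python3 -m crank '[{"turn":[0,0,0],"slide":[0,0,0],"fingers":0.9},{"turn":[0,0,0],"slide":[0,0,0],"fingers":0.9},{"turn":[0,0,0],"slide":[0,0,0],"fingers":0.9}]'
```

```text
t: 7.5
eef_pos: [0.4888, 0.2798, 0.0688]
ee_rot: [3.141, 0.0, 3.042]
force: [0.2, 0.2, -0.1]
width: 0.0646
t: 7.75
eef_pos: [0.4886, 0.2795, 0.0688]
ee_rot: [3.142, 0.0, 3.042]
force: [0.5, 0.3, -0.2]
width: 0.0814
```

```bash
python3 -m crank '[{"turn":[0,0,0],"slide":[0,0,-0.04],"fingers":1},{"turn":[0,0,0],"slide":[0,0,-0.1],"fingers":1},{"turn":[0,0,0],"slide":[0,0,-0.17],"fingers":1},{"turn":[0,0,0],"slide":[0,0,-0.24],"fingers":1},{"turn":[0,0,0],"slide":[0,0,-0.3],"fingers":1}]'
python3 -m crank '[{"turn":[0,0,0],"slide":[-0.05,-0.08,-0.04],"fingers":1},{"turn":[0,0,0],"slide":[0,-0.16,-0.04],"fingers":1},{"turn":[0,0,0],"slide":[0,-0.24,-0.04],"fingers":1},{"turn":[0,0,0],"slide":[0,-0.32,-0.04],"fingers":1},{"turn":[0,0,0],"slide":[0,-0.4,-0.04],"fingers":1}]'
python3 - <<'E'
from h import *
from station import *
import pickle
for n in ("top","side"):
    im=grab_frame(n)[:,:,::-1]; cv2.imwrite(f"pics/d_{n}.png",im)
t=cv2.imread("pics/d_top.png"); s=cv2.imread("pics/d_side.png")
cv2.imwrite("pics/d_crop.png",np.hstack([cv2.resize(t[215:310,135:230],(390,390)),cv2.resize(s[325:445,240:360],(390,390))]))
E
```

```text
t: 8.17
eef_pos: [0.4887, 0.2795, 0.2213]
ee_rot: [3.141, 0.001, 3.042]
force: [0.6, 0.7, -0.7]
width: 0.0878
t: 8.58
eef_pos: [0.4682, 0.0834, 0.2392]
ee_rot: [3.141, 0.001, 3.043]
force: [1.0, -0.4, -0.3]
width: 0.0881
```

View pics/d_crop.png

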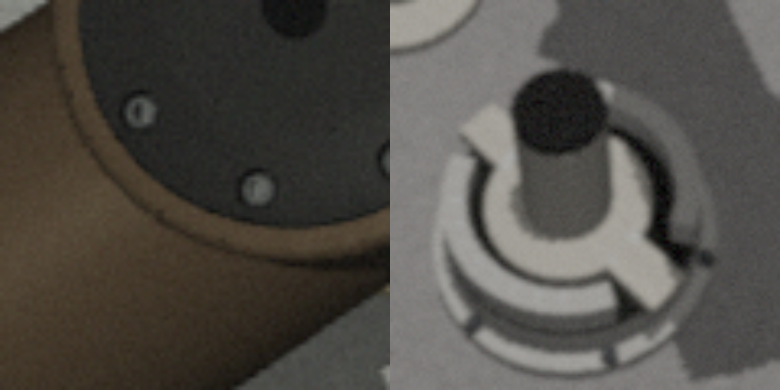

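View pics/d_top.png

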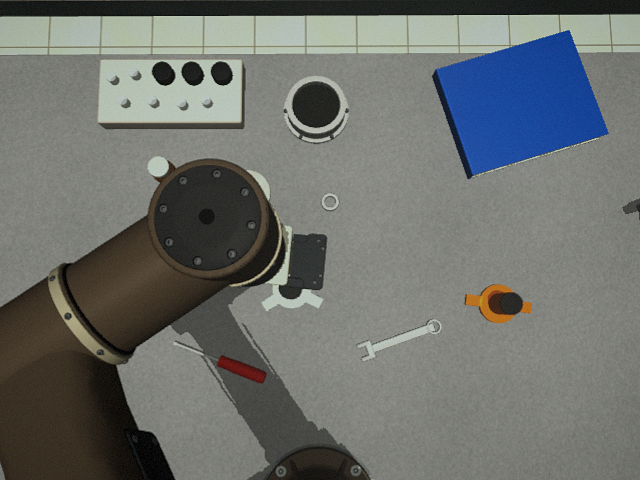

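The side view shows the can upright with both lugs down in the notches, inside the rim. As a numeric check I'll measure the seated pose and compare the other cans with the first picture.

```bash
python3 - <<'E'
from h import *
a=cv2.imread("pics/a_side.png"); d=cv2.imread("pics/d_side.png")
cv2.imwrite("pics/d_side2.png",d)
f=lambda L:(np.array(L,float)-[390,0])/390*120+[240,325]
# lug end corners at flange top: left lug, right lug
P=ray("side",f([[460,133],[497,102],[684,266],[655,312]]),.038)[:,:2]*1000
m1,m2=(P[0]+P[1])/2,(P[2]+P[3])/2; v=m1-m2
print(P.round(1).tolist(),"span",np.linalg.norm(v),"ang",np.degrees(np.arctan2(v[1],v[0]))%180,"mid",(m1+m2)/2)
g=d.max(2); b=np.zeros_like(g); b[343:372,275:302]=(g[343:372,275:302]<50)
n,l,st,ce=cv2.connectedComponentsWithStats(b); i=1+np.argmax(st[1:,4]); print(st[i],ray("side",[ce[i]],.114))
for nm,(x,y,w,h) in dict(plain=(228,280,24,20),three=(346,260,30,20)).items():
    r=[]
    for im in(a,d):
        gg=(im.max(2)[y:y+h,x:x+w]<45).astype(np.uint8); M=cv2.moments(gg,True); r.append((round(x+M["m10"]/M["m00"],2),round(y+M["m01"]/M["m00"],2)))
    print(nm,r)
E
```

```text
[[553.0, 259.3], [541.0, 237.8], [428.1, 301.3], [435.5, 326.1]] span 132.3800075314597 ang 150.50874093668168 mid [489.42075853 281.12939996]
[278 347  24  25 515] [[0.49138739 0.28428068 0.114     ]]
plain [(237.2, 291.04), (237.07, 290.93)]
three [(360.05, 272.28), (360.15, 272.12)]
```

View pics/d_side.png

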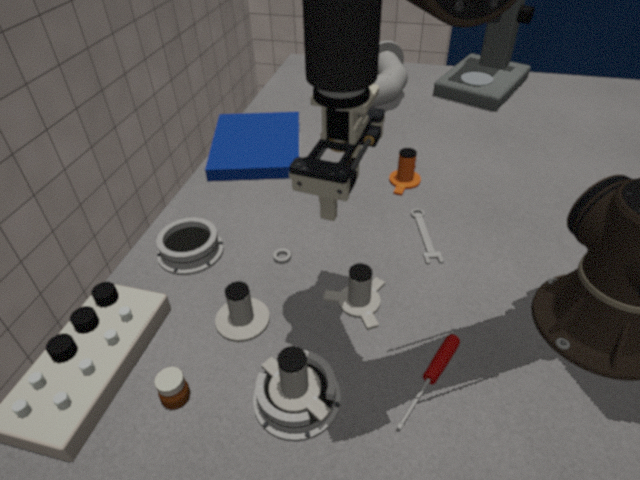

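```bash
python3 -m crank '[{"turn":[0,0,0],"slide":[0,0,0],"fingers":1},{"turn":[0,0,0],"slide":[0,0,0],"fingers":1}]'; python3 -c "
from station import *
print(job_done())"
```

```text
t: 8.85
eef_pos: [0.4693, 0.085, 0.239]
ee_rot: [3.141, 0.001, 3.041]
force: [0.6, -0.7, -1.0]
width: 0.0877
the job is handed in; nothing more can be done
None
```

The two-lug can is seated upright in the notched housing and released, and the job was handed in at 8.85 s. I gripped it at 30 N, turned it about 25°, and lowered it in millimetre steps. Contact came at TCP height 0.069 m, where it should with the flange on the 30 mm floor. The arm then opened and moved clear.

Last checks, from the side view:
- **Angle:** the lugs lie at 150.5°, against about 150° for the notches.
- **Centring:** the can is about 1 mm from the housing's centre in the same view, and its flange and lugs sit down inside the rim.
- **Other cans:** the plain and three-lug cans shifted by no more than 0.2 px. The orange look-alike was not touched.

Some measurements disagreed:
- **Side camera:** its y values read 3–4 mm higher than the top and wrist views. Its reading of the can's black top was off by up to 12 mm before the grasp, and again by about 3 mm after seating.
- **Lug span:** it measured 132 mm instead of 136 mm, within pixel accuracy.
- **Top view:** the arm blocked it at the end, so it could not confirm the seating.

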